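Hold the paint-mixer cup at the half-turn pulse position

TASK

Put the mixing cup on the paint mixer: lower its foot through the notches until it is fully home, then twist it clockwise (seen from above) to the half-turn pulse position, an eighth of a full circle and halfway to the lock, at the single raised mark. Never let it go on to the lock click; the spring turns it back if released, so finish still gripping the cup and holding it steady at the half-turn. Leave the eraser, glue stick, paint bottle and paint tube undisturbed.

Things in the scene. Friction and masses are not known exactly. Their poses are not given: they have to be found in the camera images.
- cup: Loose closed grey mixing cup, 0.15 to 0.31 kg, 100 mm high, upright. Origin: centre of its underside; z up. Foot: radius 24 mm, 18 mm high, with two bayonet lugs along +x and -x out to radius 33 mm, each 12 mm wide, 3 to 9 mm above the underside. Body above: radius 30 mm, with a thin dark upright rib above each lug. The same after a half turn about z.
- cup_grip (a point): Point to pinch on the cup's bar grip, on the cup's axis, 92.5 mm above its underside; axes as the cup's. The bar is 50 mm long along x (in line with the lugs), 18 mm wide along y and stands on the cup's flat top, from 70 to 100 mm above the underside; pinch it across its 18 mm.
- mixer: Fixed white round mixer base, foot 120 mm across, housing 96 mm across and 56 mm high. Origin: centre of its underside; z up. The socket in its top has a 6 mm thick lip (z 50 to 56 mm), bore radius 26 mm, and two notches 17 mm wide along +x and -x for the cup's lugs. The cup goes in with its x axis along the mixer's, either way round.
- mixer_socket (a point): Point on the mixer's axis on the socket floor, 38 mm above the mixer's underside, where the centre of the cup's underside comes when fully home. From there, turning clockwise from above (cup yaw decreasing) takes the lugs under the lip.
- half_mark (a point): One of the two single raised black ridges on the mixer's rim, 45 degrees clockwise from each notch: the half-turn pulse position, at which the cup's ribs and bar then point. A pair of ridges 90 degrees clockwise from each notch marks the lock.
- drive_ring (a joint): Ring in the socket floor that the lugs turn (rad). 0 at rest, in line with the notches; grows clockwise from above; half-turn 0.785; beyond about 1.2 it snaps into the lock at about 1.5. Before that a spring of about 0.1 N m pushes it back to 0. Dogs beside each lug leave 2 mm play a side, so the ring lags up to 0.07 rad behind the cup. The cup needs no push down to turn.
- eraser: Small eraser lying on the table, 21x45x13 mm, bystander. Origin: centre of its underside.
- glue_stick: Glue stick lying on the table, 26x92x26 mm, bystander. Origin: centre of its underside.
- paint_bottle: Upright white squeeze bottle, 59x57x145 mm, bystander behind the work. Origin: centre of its underside.
- paint_tube: Squeezed paint tube lying on the table, 38x112x25 mm, bystander behind the work. Origin: centre of its underside.
Not all that is in view belongs to the job. Leave any green or orange look-alike of the cup alone.

How it is judged (in metres and radians):
On the way, in this order (a step that is already met when the one before it is completed fails the run):
1. the cup is fully home in the socket, not yet twisted (horizontal distance between cup and mixer_socket below 0.005 m and z of cup in the frame of mixer below 0.042 m and angle between cup's own z axis and vertical below 0.12 rad and value of joint drive_ring below 0.3 rad), for 0.1 s.
2. the cup, gripped and home, is twisted to the half-turn (horizontal distance between cup and mixer_socket below 0.005 m and z of cup in the frame of mixer below 0.042 m and angle between cup's own z axis and vertical below 0.12 rad and value of joint drive_ring between 0.56 and 0.96 rad and contact force between the fingers and cup above 2 N), for 0.2 s.
At the end, for the whole second after the job is handed in: The cup is home in the socket (within 5 mm of the axis, underside less than 42 mm above the mixer's underside, upright within 0.12 rad), the drive ring stands still between 0.56 and 0.96 rad (half-turn 0.785), and the fingers still grip the cup (all of step 2 and velocity of joint drive_ring between -0.3 and 0.3 rad/s); the arm keeps its last pose, push and grip.
It fails at once if the drive ring is turned on to the lock click (value of joint drive_ring above 1.2 rad).
It fails at once if the eraser is disturbed (moved over 20 mm) (distance of eraser from where it was at the start of the episode above 0.02 m).
It fails at once if the glue stick is disturbed (moved over 20 mm) (distance of glue_stick from where it was at the start of the episode above 0.02 m).
It fails at once if the paint bottle is disturbed (moved over 20 mm) (distance of paint_bottle from where it was at the start of the episode above 0.02 m).
It fails at once if the paint tube is disturbed (moved over 20 mm) (distance of paint_tube from where it was at the start of the episode above 0.02 m).
It also fails if it takes over 45 s, if anything falls off the work surface, if the arm or the gripper's body presses on something with over 40 N, if the wrist force passes 120 N, or if a joint passes its speed limit or range.

ROBOT

A 6-joint arm with a two-finger parallel gripper is mounted at the origin on a cart in front of the work surface, level with it; the furniture and walls round the work are solid. World frame = base frame: x ahead of the robot, y to its left, z up, the work surface at z = 0. Lengths are in mm, angles in rad, forces in N, time in s.
With the tool pointing down it reaches from about 350 to 875 mm from the base axis. Payload 4.2 kg.
Tool frame: the origin (TCP) lies between the finger pads; the fingertips stand 25 mm ahead of it and the grasp point (between the pads) lies 6 mm ahead of it; z points along the fingers, y is the line along which they close (so a half turn about z gives the same grasp; the last joint's range is limited). The gripper opens to 85 mm and grips with 20 to 120 N. Pads are 22 mm wide; open, the fingers measure 114 mm over their backs; the gripper's body (76 mm by 85 mm) begins 54 mm behind the grasp point. The pads swing forward as they close: fully open they stand 13 mm farther back than shut.
Start: joints at [1.589, 0.385, 0.008, 0, -1.194, -0.259], TCP at [149.018, 606.954, 256.312] pointing down, gripper open.
Joint ranges: [-3.14, 3.14], [-1.21, 2.06], [-1.07, 1.41], [-3.16, 2.05], [-2.99, -0.16], [-3.1, 3.1]. Speed limits (rad/s): [2.79, 2.79, 3.14, 3.14, 3.14, 3.14].

INTERFACE

Orientations are given as a unit quaternion [x, y, z, w].
In Python, from bench import arm gives the robot as it stands.
- The arm moves only by the shell command python3 -m pendant 'ROWS'. ROWS is JSON, a list of rows, each a list of 7 numbers: the shift along the tool's x, y, z in m, then the turn, a rotation vector about the tool's x, y, z in degrees, then the finger opening in m, from 0 to 0.0854. In form: [[x, y, z, wx, wy, wz, fingers], ...]. A call has 1 to 12 rows; each row shifts and turns the commanded pose from where the row before left it, along the tool's axes as they then stand; what a row does not reach is not made up. A row lasts 1/10 s, in which the tool goes at most 50 mm and 8.59 degrees, less where a joint would pass 70% of its speed; a pose out of reach is approached as far as the arm can. A call is refused whole if a number of a shift passes 0.05 or a number of a turn 8.59, either way. A call with a gripper value outside its range is refused whole. The fingers move at their own pace and stop on an object; the grip force is fixed at half the most. Time passes only in rows, so rows that do not move let the fingers close. It gives the time, the measured TCP pose, the force, the opening and the grip force at its end, in the units of the state.
- arm.read_state(): the state, without advancing time (a new reading comes with each control period).
- arm.get_image(name): name is "scene" or "top" or "wrist"; returns a dict with "image" (480x640x3 uint8, red, green, blue), "fx", "fy", "cx", "cy" (pixels), "k1" (the pictures are not rectified: a ray, as slopes to the right and down, at radius r is drawn at 1 + k1 r^2 times it, then the intrinsics apply), "xyz" and "rotation" of the camera in the world. Camera axes: x right, y down, z forward; pixel columns grow to the right and rows downward; lengths in mm; the calibration is good to about 2 mm. A picture is of the moment at which its call begins. There is no depth.
- arm.job_done(): hands the job in; it is judged then, once.
The state is a dict: "clock": time; "joints": joint angles; "joint_vel": joint speeds; "joint_efforts": joint torques, N m; "position": TCP position; "ee_rot": TCP orientation; "contact_force": force on the tool from outside, world axes, zero at the start; "wrist_torque": the same for the moment, N m; "gripper_width": finger opening in mm; "grasp_force": force on a finger pad.
Only numpy, scipy, OpenCV 4.12 (cv2) and the standard library are available. Lean on these libraries where they do the work, as an engineer would, in place of code of your own. Each camera call takes 0.05 s, during which the arm holds its last target. There are 200 camera calls.

## Working session

There is one attempt and no reset: what is moved stays moved. The work goes in short steps, Python scripts to look and compute and a shell command to move; the robot and the scene stay as the last step left them, time stands still between calls to the robot, and variables do not carry over. Pictures are saved under pics/ and viewed, at most 10 in all, crops included, and the job is handed in when it is done.

```bash
mkdir -p pics
cat > h.py <<'E'
import numpy as np, cv2
from bench import arm
from scipy.spatial.transform import Rotation as R
def grab(n,f):
    d=arm.get_image(n); cv2.imwrite('pics/'+f,cv2.cvtColor(d['image'],cv2.COLOR_RGB2BGR)); np.save('pics/'+f+'.npy',d,allow_pickle=True); return d
def load(f): return np.load('pics/'+f+'.npy',allow_pickle=True).item()
def rot(d):
    r=np.array(d['rotation'],float)
    return R.from_quat(r).as_matrix() if r.size==4 else r.reshape(3,3)
def ray(d,u,v):
    K=np.array([[d['fx'],0,d['cx']],[0,d['fy'],d['cy']],[0,0,1.]])
    p=cv2.undistortPoints(np.array([[[u,v]]],float),K,np.array([d['k1'],0,0,0.]))[0,0]
    return np.array(d['xyz'],float),rot(d)@np.array([p[0],p[1],1])
def plane(d,u,v,z):
    o,r=ray(d,u,v); return o+r*(z-o[2])/r[2]
def proj(d,P):
    q=rot(d).T@(np.array(P,float)-np.array(d['xyz']));x,y=q[:2]/q[2];s=1+d['k1']*(x*x+y*y)
    return d['fx']*x*s+d['cx'],d['fy']*y*s+d['cy']
E
python3 - <<'E'
from h import *
a=[grab(n,n+'0.png') for n in('scene','top','wrist')]
for d in a: print(d['xyz'],rot(d)[:,2],d['fx'],d['k1'])
print(arm.read_state())
cv2.imwrite('pics/st.png',cv2.resize(np.hstack([cv2.imread('pics/%s0.png'%n) for n in('scene','top')]),(800,300)))
E
```

```text
[  75.82150997 -461.08873559  610.23382696] [ 0.59248202  0.5124368  -0.62158955] 484.70017887034317 -0.13357856366708679
[ 414.65095413    5.34067718 1168.67089036] [ 0.15257007 -0.02406209 -0.98799969] 603.7018299417083 -0.18031906102741468
[223.46417661 588.26830162 374.09804248] [-0.29560934  0.07210906 -0.95258354] 363.2576636207002 -0.03792304223457655
{'clock': 0.15, 'joints': array([ 1.58856375e+00,  3.85422068e-01,  6.93773121e-03, -3.42915385e-04,
       -1.19399024e+00, -2.58580026e-01]), 'joint_vel': array([-0.00191483, -0.00244708,  0.00437505,  0.00251842, -0.00130106,
       -0.00089066]), 'joint_efforts': array([-7.19190484e-04, -3.92680407e+01,  1.88582969e+01,  4.18862835e+00,
       -3.39052458e-03, -4.53715465e-07]), 'position': array([148.95964642, 606.58606443, 255.44794989]), 'ee_rot': array([ 9.92751956e-01, -1.20178299e-01, -4.22804028e-05,  8.53080356e-04]), 'contact_force': array([-0.33150909, -0.60034043,  0.63608877]), 'wrist_torque': array([-0.00769821, -0.01798588,  0.02968688]), 'grasp_force': 0.0, 'gripper_width': 85.04037416609991}
```

View pics/top0.png

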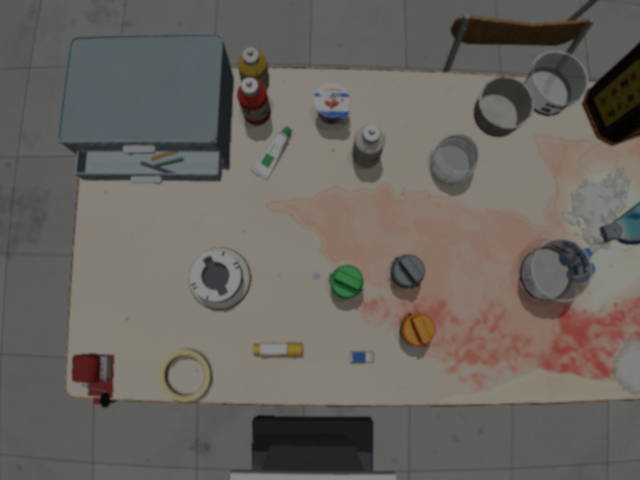

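View pics/scene0.png

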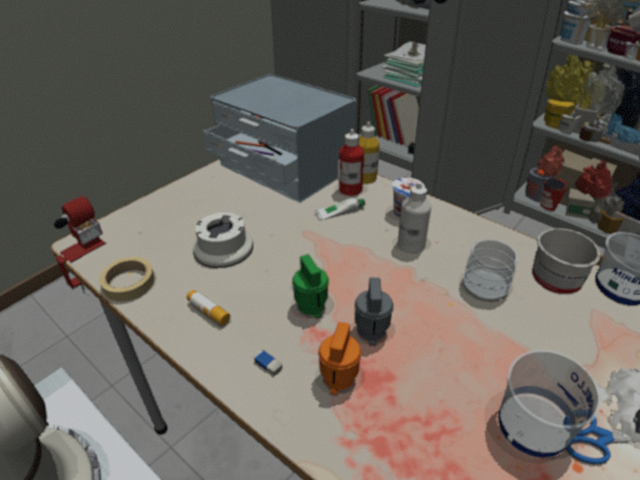

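The top view has three cup-like things: grey at (408,270), green at (347,281) and orange at (418,330). The task's cup is grey, so it is the one at (408,270) (scene (374,312)). The mixer is at (219,278). I'll check both in one enlarged crop.

Run:
```python
from h import *
t=cv2.imread('pics/top0.png'); s=cv2.imread('pics/scene0.png')
c=lambda im,x,y,r:cv2.resize(im[y-r:y+r,x-r:x+r],(400,300) if 0 else (300,300),interpolation=cv2.INTER_CUBIC)
im=np.vstack([np.hstack([c(t,408,270,25),c(t,219,278,38)]),np.hstack([c(s,374,312,40),c(s,222,238,38)])])
cv2.imwrite('pics/crop0.png',cv2.convertScaleAbs(im,alpha=1.6))
d=load('top0.png')
for u,v,z in((408,270,100),(219,278,56)): print(plane(d,u,v,z))
print(proj(d,[0,0,0]),proj(d,[149,607,250]))
print(rot(d))
```

```text
[ 530.78804371 -164.75734129  100.        ]
[514.95738215 179.17265447  56.        ]
(np.float64(311.78414476995096), np.float64(549.6857216447581)) (np.float64(-56.73508982012129), np.float64(481.477268393848))
[[ 0.01306893 -0.98820624  0.15257007]
 [-0.99956703 -0.01693414 -0.02406209]
 [ 0.02636195 -0.15218955 -0.98799969]]
```

View pics/crop0.png

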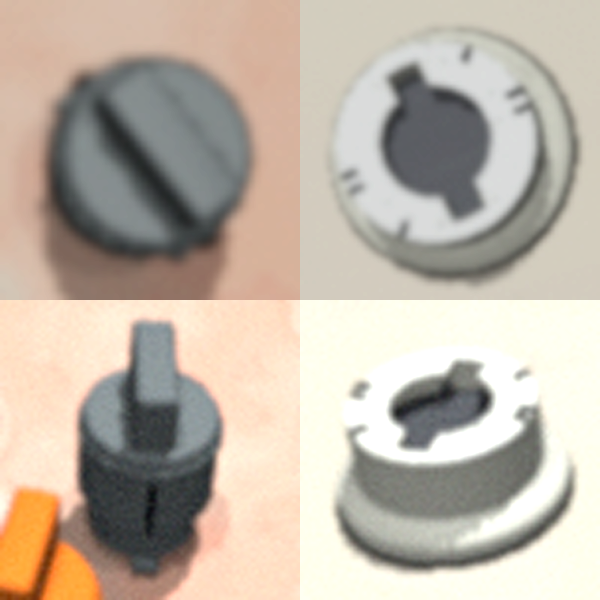

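The grey cup in the crop has the rib, lug and bar, so it is confirmed. Its bar runs upper-left to lower-right in the top view. The mixer's notches are seen at crop (407,80) and (463,207). Its single marks are 45° clockwise from each notch, at (467,53) and (403,230).

```bash
cat >> h.py <<'E'
def yaw(a,b): e=b-a; return np.degrees(np.arctan2(e[1],e[0]))
def st():
    s=arm.read_state(); m=R.from_quat(s['ee_rot']).as_matrix()
    print('t',round(s['clock'],2),'pos',s['position'].round(1),'yaw',np.degrees(np.arctan2(m[1,0],m[0,0])).round(2),'z',m[:,2].round(4),'F',s['contact_force'].round(1),'T',s['wrist_torque'].round(2),'w',round(float(s['gripper_width']),1),'g',round(float(s['grasp_force']),1),'j',s['joints'].round(2)); return s,m
def delta(x,y,z,yw):
    s,m=st(); c=np.degrees(np.arctan2(m[1,0],m[0,0])); d=(yw-c+90)%180-90
    print('tool shift mm',(m.T@(np.array([x,y,z])-s['position'])).round(1),'turn z',-round(d,2))
E
python3 - <<'E'
from h import *
d=load('top0.png')
q=lambda x,y,z:plane(d,383+x*50/300,245+y*50/300,z)
m=lambda x,y,z:plane(d,181+(x-300)*76/300,240+y*76/300,z)
print('bar yaw',yaw(q(100,95,70),q(200,225,70)),yaw(q(205,90,100),q(245,150,100)))
print('mixer',m(435,145,56),(m(405,75,56)+m(468,212,56))/2,yaw(m(405,75,56),m(468,212,56)),yaw(m(467,53,56),m(403,230,56)))
# wrist cam in tool frame
w=load('wrist0.png');s,M=st()
print('cam in tool',M.T@(np.array(w['xyz'])-s['position']),M.T@rot(w))
delta(515,-165,250,49)
E
```

```text
bar yaw -142.17844675496488 -146.22233091185373
mixer [517.17265367 186.35244337  56.        ] [518.0194436  185.77765417  56.        ] -153.25353843291103 162.08989059202145
t 0.15 pos [149.  606.6 255.4] yaw -13.8 z [-3.0e-04 -1.7e-03 -1.0e+00] F [-0.3 -0.6  0.6] T [-0.01 -0.02  0.03] w 85.0 g 0.0 j [ 1.59  0.39  0.01 -0.   -1.19 -0.26]
cam in tool [  76.73767119    0.21293584 -118.64061027] [[ 2.82899808e-04 -9.52546781e-01 -3.04392100e-01]
 [ 9.99999168e-01  6.52515985e-04 -1.11255328e-03]
 [ 1.25837975e-03 -3.04391532e-01  9.52546173e-01]]
t 0.15 pos [149.  606.6 255.4] yaw -13.8 z [-3.0e-04 -1.7e-03 -1.0e+00] F [-0.3 -0.6  0.6] T [-0.01 -0.02  0.03] w 85.0 g 0.0 j [ 1.59  0.39  0.01 -0.   -1.19 -0.26]
tool shift mm [539.6 661.9   6.6] turn z -62.8
```

```bash
python3 -m pendant '[[0.038,0.0267,0,0,0,0,0.085],[0.038,0.0267,0,0,0,0,0.085],[0.038,0.0267,0,0,0,0,0.085],[0.038,0.0267,0,0,0,0,0.085],[0.038,0.0267,0,0,0,0,0.085],[0.038,0.0267,0,0,0,0,0.085],[0.038,0.0267,0,0,0,0,0.085],[0.038,0.0267,0,0,0,0,0.085],[0.038,0.0267,0,0,0,0,0.085],[0.038,0.0267,0,0,0,0,0.085],[0.038,0.0267,0,0,0,0,0.085],[0.038,0.0267,0,0,0,0,0.085]]' && python3 -m pendant '[[0,0,0,0,0,-8.2,0.085],[0,0,0,0,0,-8.2,0.085],[0,0,0,0,0,-8.2,0.085],[0,0,0,0,0,-8.2,0.085],[0,0,0,0,0,-8.2,0.085],[0,0,0,0,0,0,0.085],[0,0,0,0,0,0,0.085]]'
python3 - <<'E'
from h import *
grab('wrist','w1.png'); delta(518,186,250,27)
E
```

```text
clock: 1.35
position: [516.3, 185.4, 256.2]
ee_rot: [0.993, -0.12, -0.0, 0.0]
contact_force: [2.1, 1.2, -0.2]
gripper_width: 84.9
grasp_force: 0.0
clock: 2.05
position: [515.3, 187.0, 256.1]
ee_rot: [0.972, 0.234, -0.0, 0.0]
contact_force: [0.2, 0.4, 0.5]
gripper_width: 85.1
grasp_force: 0.0
t 2.1 pos [515.4 187.  256.1] yaw 27.06 z [-3.e-04 -2.e-04 -1.e+00] F [0.4 0.1 0.3] T [ 0.01 -0.04 -0.03] w 85.4 g 0.0 j [ 0.64  0.25 -0.18 -0.   -1.13  1.4 ]
tool shift mm [1.9 2.1 6.1] turn z 0.06
```

View pics/w1.png

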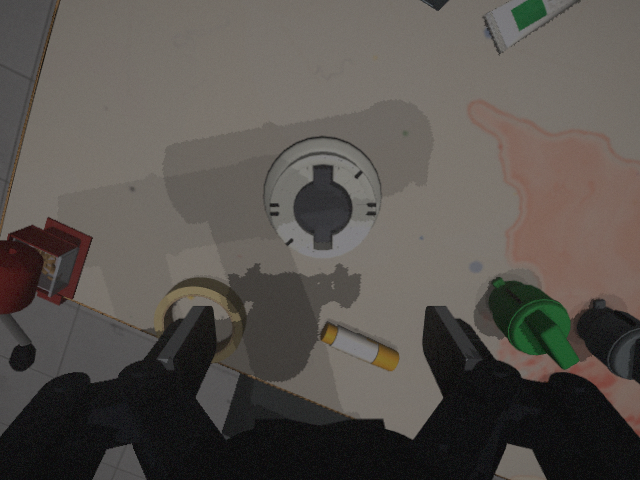

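The mixer is at (323,207) in the wrist view. Its notches run nearly vertically, the pairs of ridges are at (274,209) and (371,209), and the single marks are at (359,175) and (290,241). The fingers are at the bottom. Next I locate the ridges precisely.

```bash
cat >> h.py <<'E'
def blobs(d,x0,y0,x1,y1,thr,amin,amax):
    g=cv2.cvtColor(d['image'],cv2.COLOR_RGB2GRAY)[y0:y1,x0:x1]
    n,l,s,c=cv2.connectedComponentsWithStats((g<thr).astype('uint8'))
    return [(c[i]+[x0,y0],s[i][4]) for i in range(1,n) if amin<=s[i][4]<=amax]
def mixer(d,b,thr=110):
    B=blobs(d,*b,thr,5,400000)
    for c,a in B: print('px',c.round(1),a,'->',plane(d,*c,57)[:2].round(1))
E
python3 - <<'E'
from h import *
d=load('w1.png')
for t in(90,120): print(t);mixer(d,(268,155,378,252),t)
t=load('top0.png'); print('top');mixer(t,(190,250,245,304),90)
E
```

```text
90
px [273.3 163.7] 75 -> [536.6 243.2]
px [296.4 160.9] 68 -> [547.7 226.4]
px [344.2 158.2] 38 -> [568.4 190.9]
px [371.2 163.9] 52 -> [574.8 167.9]
px [322.5 206.9] 3251 -> [521.9 188. ]
px [358.1 174.1] 33 -> [562.  173.8]
px [272.4 213.9] 144 -> [495.8 225.1]
px [371.  204.5] 37 -> [543.6 150.5]
px [371. 213.] 44 -> [536.8 146.6]
px [288.7 241.8] 30 -> [478.7 200.7]
120
px [318.  201.5] 7581 -> [524.5 193.8]
px [307.2 167.5] 10 -> [546.9 215.7]
px [338.4 167.7] 7 -> [559.  191.5]
px [342.6 167.4] 5 -> [560.9 188.5]
top
px [214.9 275.4] 712 -> [519.6 186.9]
px [236.2 262.6] 5 -> [544.1 148. ]
px [238.7 266.9] 7 -> [536.3 143. ]
px [231.8 295.1] 272 -> [483.7 154.2]
```

```bash
python3 -m pendant '[[-0.0184,0.04,0,0,0,0,0.085],[-0.0184,0.04,0,0,0,0,0.085],[-0.0184,0.04,0,0,0,0,0.085],[-0.0184,0.04,0,0,0,0,0.085],[-0.0184,0.04,0,0,0,0,0.085],[-0.0184,0.04,0,0,0,0,0.085],[-0.0184,0.04,0,0,0,0,0.085],[-0.0184,0.04,0,0,0,0,0.085],[0,0,0,0,0,-5,0.085],[0,0,0,0,0,-5,0.085],[0,0,0,0,0,0,0.085],[0,0,0,0,0,0,0.085]]'
python3 - <<'E'
from h import *
d=grab('wrist','w2.png'); st()
im=cv2.imread('pics/w2.png')[110:310,220:420]
cv2.imwrite('pics/w2c.png',cv2.convertScaleAbs(cv2.resize(im,(600,600),interpolation=cv2.INTER_CUBIC),alpha=1.5))
E
```

```text
clock: 3.3
position: [530.8, -164.7, 256.3]
ee_rot: [0.948, 0.318, -0.0, -0.0]
contact_force: [0.5, -0.8, 0.6]
gripper_width: 85.1
grasp_force: 0.0
t 3.35 pos [ 530.8 -164.6  256.3] yaw 37.1 z [-0.  0. -1.] F [-0.3 -0.1  0.3] T [-0.02  0.01  0.  ] w 85.0 g 0.0 j [-0.01  0.27 -0.16 -0.   -1.14  2.23]
```

View pics/w2c.png

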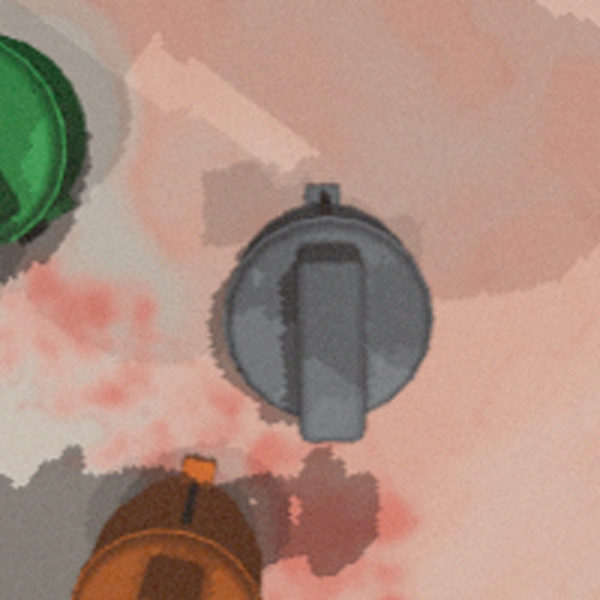

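The bar top appears in the crop with corners near (301,262), (361,262), (303,440) and (364,438). That is almost upright, so the tool is nearly aligned.

Run:
```python
from h import *
d=load('w2.png')
P=[plane(d,220+x/3,110+y/3,100)[:2] for x,y in((301,262),(361,262),(303,440),(364,438))]
a,b,c,e=P;print(np.round(P,1),'L',np.linalg.norm(a-c),'W',np.linalg.norm(a-b))
ce=np.mean(P,0);print('centre',ce,'yaw',yaw((c+e)/2,(a+b)/2))
# flat-top disc z70 : extremes left/right x 228..432 crop -> check
l=plane(d,220+228/3,110+315/3,70);r=plane(d,220+432/3,110+315/3,70);print('disc mid',(l+r)/2,np.linalg.norm(l-r))
o=[ (plane(d,220+x/3,110+y/3,100)) for x,y in((188,460),(205,465))]
B=rot(d)
# orange bar pose near? from top view
t=load('top0.png');print('orange',plane(t,418,330,100),'green',plane(t,347,281,100))
delta(ce[0],ce[1],98.5,yaw((c+e)/2,(a+b)/2))
```

```text
[[ 549.6 -150.5]
 [ 558.9 -162.7]
 [ 511.3 -180.2]
 [ 521.7 -192.9]] L 48.443696425393824 W 15.330833153037991
centre [ 535.37164076 -171.57393882] yaw 38.403434104694455
disc mid [ 537.75118748 -170.04656109   70.        ] 58.68450767235155
orange [ 423.97422266 -182.40650142  100.        ] green [509.54889559 -55.42950035 100.        ]
t 3.35 pos [ 530.8 -164.6  256.3] yaw 37.1 z [-0.  0. -1.] F [-0.3 -0.1  0.3] T [-0.02  0.01  0.  ] w 85.0 g 0.0 j [-0.01  0.27 -0.16 -0.   -1.14  2.23]
tool shift mm [ -0.6   8.3 157.8] turn z -1.31
```

```bash
python3 -m pendant '[[0,0.0083,0,0,0,-1.3,0.085],[0,0,0.035,0,0,0,0.085],[0,0,0.035,0,0,0,0.085],[0,0,0.035,0,0,0,0.085],[0,0,0.026,0,0,0,0.085],[0,0,0.016,0,0,0,0.085],[0,0,0.01,0,0,0,0.085],[0,0,0,0,0,0,0.085],[0,0,0,0,0,0,0.085]]' ; python3 -m pendant '[[0,0,0,0,0,0,0.01],[0,0,0,0,0,0,0.01],[0,0,0,0,0,0,0.01],[0,0,0,0,0,0,0.01],[0,0,0,0,0,0,0.01],[0,0,0,0,0,0,0.01],[0,0,0,0,0,0,0.01],[0,0,0,0,0,0,0.01]]'; python3 -c "
from h import *;st()"
```

```text
clock: 4.25
position: [536.5, -171.3, 100.1]
ee_rot: [0.944, 0.33, 0.001, 0.0]
contact_force: [0.5, 0.9, 0.5]
gripper_width: 85.2
grasp_force: 0.0
clock: 5.05
position: [536.3, -171.6, 99.8]
ee_rot: [0.944, 0.33, 0.0, 0.0]
contact_force: [-0.5, -0.3, 2.9]
gripper_width: 17.1
grasp_force: 60.8
t 5.05 pos [ 536.3 -171.6   99.8] yaw 38.52 z [ 1.e-03 -3.e-04 -1.e+00] F [-0.5 -0.3  2.9] T [-0.03 -0.06  0.02] w 17.1 g 60.8 j [-0.02  0.44 -0.34  0.   -0.78  2.26]
```

```bash
python3 -m pendant '[[0,0,-0.015,0,0,0,0.01],[0,0,-0.03,0,0,0,0.01],[0,0,-0.035,0,0,0,0.01],[0,0,-0.035,0,0,0,0.01],[0,0,-0.015,0,0,0,0.01],[0,0,0,0,0,0,0.01]]' && python3 -m pendant '[[0.0106,-0.0146,0,0,0,0,0.01],[0.0211,-0.0291,0,0,0,0,0.01],[0.0211,-0.0291,0,0,0,0,0.01],[0.0211,-0.0291,0,0,0,0,0.01],[0.0211,-0.0291,0,0,0,0,0.01],[0.0211,-0.0291,0,0,0,0,0.01],[0.0211,-0.0291,0,0,0,0,0.01],[0.0211,-0.0291,0,0,0,0,0.01],[0.0211,-0.0291,0,0,0,0,0.01],[0.0211,-0.0291,0,0,0,0,0.01],[0.0106,-0.0146,0,0,0,0,0.01],[0,0,0,0,0,0,0.01]]' && python3 -m pendant '[[0,0,0,0,0,5.7,0.01],[0,0,0,0,0,5.7,0.01],[0,0,0.02,0,0,0,0.01],[0,0,0.015,0,0,0,0.01],[0,0,0,0,0,0,0.01],[0,0,0,0,0,0,0.01]]'
python3 - <<'E'
from h import *
grab('wrist','w3.png');grab('scene','s3.png');grab('top','t3.png'); delta(520.4,187.3,167,27.1)
a=cv2.imread('pics/w3.png')[120:320,220:420];b=cv2.imread('pics/s3.png')[140:280,150:290]
f=lambda i:cv2.convertScaleAbs(cv2.resize(i,(400,400),interpolation=cv2.INTER_CUBIC),alpha=1.5)
cv2.imwrite('pics/c3.png',np.hstack([f(a),f(b)]))
E
```

```text
clock: 5.65
position: [536.6, -171.4, 231.2]
ee_rot: [0.944, 0.33, 0.002, 0.001]
contact_force: [0.7, -1.2, -2.1]
gripper_width: 16.9
grasp_force: 60.1
clock: 6.85
position: [518.9, 189.4, 227.1]
ee_rot: [0.944, 0.331, -0.002, 0.0]
contact_force: [0.4, -0.4, -1.3]
gripper_width: 16.9
grasp_force: 60.1
clock: 7.45
position: [519.7, 186.7, 193.8]
ee_rot: [0.972, 0.234, -0.001, 0.001]
contact_force: [0.9, 0.2, -1.4]
gripper_width: 17.0
grasp_force: 60.0
t 7.6 pos [520.3 187.7 195.1] yaw 27.09 z [ 1.3e-03  7.0e-04 -1.0e+00] F [ 0.8  0.  -1.2] T [-0.03  0.   -0.01] w 17.0 g 60.0 j [ 0.64  0.32 -0.26  0.   -0.99  1.4 ]
tool shift mm [-0.1  0.4 28.1] turn z -0.01
```

View pics/c3.png

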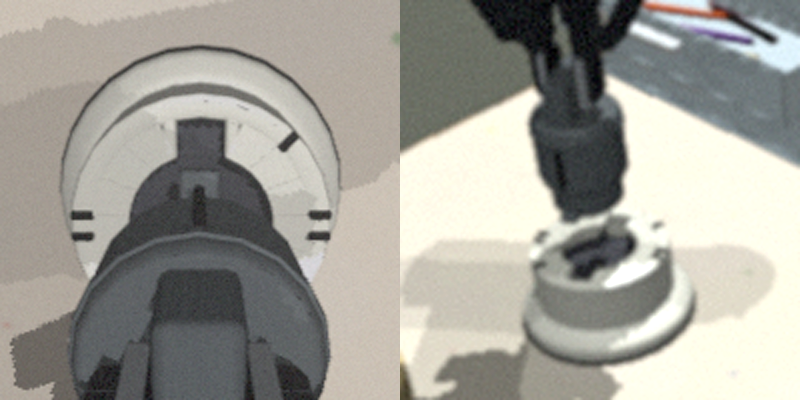

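The cup hangs over the socket. Its rib (crop 199) lines up sideways with the notch (crop 201). I check the fore-aft offset from the front lug edge (crop 199,172) and the ridge pairs (crop (82,225) and (319,225)).

Run:
```python
from h import *
d=load('w3.png');f=lambda x,y,z:plane(d,220+x/2,120+y/2,z)[:2]
u=np.array([np.cos(np.radians(27.1)),np.sin(np.radians(27.1))])
m=(f(82,225,57)+f(319,225,57))/2;print('mixer c',m)
l=f(199,172,104.3);print('lug edge',l,'cup c',l-33*u)
l=f(199,197,98.3);print('lug low edge -> cup c',l-33*u)
top=f(200,236,165.3);print('body front top edge->',top-30*u)
s=load('s3.png')
# scene: lateral axis check: body bottom left/right and housing left/right
g=lambda x,y,z:plane(s,150+x*.35,140+y*.35,z)
```

```text
mixer c [520.52355013 187.03849767]
lug edge [547.21948239 201.34926245] cup c [517.84245983 186.31628051]
lug low edge -> cup c [509.76318972 182.17826783]
body front top edge-> [520.24618765 187.35615568]
```

The offsets agree within about 1 mm, so I lower the cup.

```bash
python3 -m pendant '[[0,0,0.015,0,0,0,0.01],[0,0,0.012,0,0,0,0.01],[0,0,0.006,0,0,0,0.01],[0,0,0.005,0,0,0,0.01],[0,0,0.004,0,0,0,0.01],[0,0,0.004,0,0,0,0.01],[0,0,0,0,0,0,0.01]]'; python3 -c "
from h import *;st()"
```

```text
clock: 8.3
position: [519.8, 187.8, 147.9]
ee_rot: [0.972, 0.234, -0.0, 0.0]
contact_force: [0.4, -0.4, -1.5]
gripper_width: 16.8
grasp_force: 60.0
t 8.3 pos [519.8 187.8 147.9] yaw 27.1 z [-3.e-04 -2.e-04 -1.e+00] F [ 0.4 -0.4 -1.5] T [-0.02  0.03  0.04] w 16.8 g 60.0 j [ 0.64  0.37 -0.32 -0.   -0.89  1.4 ]
```

Already 8 mm through the lip with no contact force, so I continue to the floor.

```bash
python3 -m pendant '[[0,0,0.004,0,0,0,0.01],[0,0,0.003,0,0,0,0.01],[0,0,0.002,0,0,0,0.01],[0,0,0.001,0,0,0,0.01],[0,0,0,0,0,0,0.01],[0,0,0,0,0,0,0.01],[0,0,0,0,0,0,0.01]]'; python3 -c "
from h import *;st()"
```

```text
clock: 9.0
position: [519.8, 187.8, 138.4]
ee_rot: [0.972, 0.234, 0.0, -0.0]
contact_force: [0.5, 0.3, -2.1]
gripper_width: 17.0
grasp_force: 60.0
t 9.0 pos [519.8 187.8 138.4] yaw 27.1 z [ 1.e-04  1.e-04 -1.e+00] F [ 0.5  0.3 -2.1] T [-0.03 -0.03  0.02] w 17.0 g 60.0 j [ 0.64  0.38 -0.33  0.   -0.86  1.4 ]
```

```bash
python3 -m pendant '[[0,0,0.0007,0,0,0,0.01],[0,0,0,0,0,0,0.01],[0,0,0,0,0,0,0.01]]'; python3 -m pendant '[[0,0,0,0,0,4.6,0.01],[0,0,0,0,0,4.6,0.01],[0,0,0,0,0,4.6,0.01],[0,0,0,0,0,4.6,0.01],[0,0,0,0,0,4.6,0.01],[0,0,0,0,0,4.6,0.01],[0,0,0,0,0,4.6,0.01],[0,0,0,0,0,4.6,0.01],[0,0,0,0,0,4.6,0.01],[0,0,0,0,0,4.6,0.01],[0,0,0,0,0,0,0.01],[0,0,0,0,0,0,0.01]]'; python3 -m pendant '[[0,0,0,0,0,0,0.01],[0,0,0,0,0,0,0.01],[0,0,0,0,0,0,0.01]]'
python3 - <<'E'
from h import *
st();grab('wrist','w4.png');grab('scene','s4.png')
a=cv2.imread('pics/w4.png')[120:320,220:420];b=cv2.imread('pics/s4.png')[140:280,150:290]
f=lambda i:cv2.convertScaleAbs(cv2.resize(i,(400,400),interpolation=cv2.INTER_CUBIC),alpha=1.5)
cv2.imwrite('pics/c4.png',np.hstack([f(a),f(b)]))
E
```

```text
clock: 9.3
position: [519.9, 187.8, 137.8]
ee_rot: [0.972, 0.234, 0.0, -0.0]
contact_force: [0.1, 0.1, -1.2]
gripper_width: 16.9
grasp_force: 60.2
clock: 10.5
position: [520.1, 187.5, 137.8]
ee_rot: [0.987, -0.163, 0.0, 0.0]
contact_force: [2.0, -1.6, -0.9]
gripper_width: 16.7
grasp_force: 60.2
clock: 10.8
position: [520.0, 187.6, 137.8]
ee_rot: [0.986, -0.164, 0.0, 0.0]
contact_force: [1.4, -2.7, -0.4]
gripper_width: 17.2
grasp_force: 60.3
t 10.8 pos [520.  187.6 137.8] yaw -18.86 z [ 4.e-04 -3.e-04 -1.e+00] F [ 1.4 -2.7 -0.4] T [-0.96 -0.57  0.09] w 17.2 g 60.3 j [ 0.64  0.38 -0.33  0.   -0.86  0.6 ]
```

View pics/c4.png

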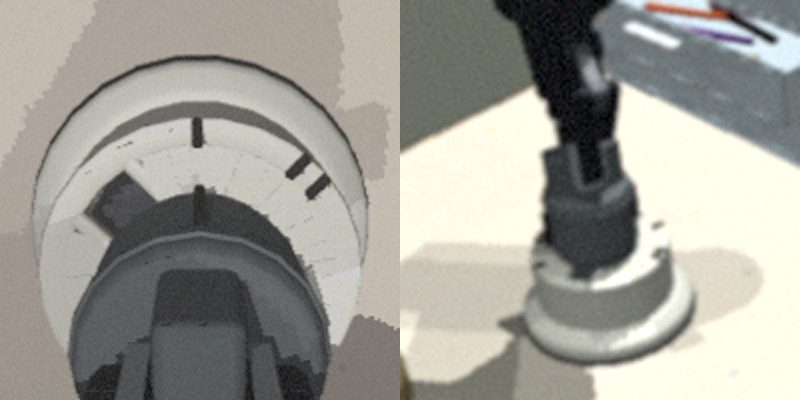

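The rib (crop 200,205) points at the single ridge (crop 197,132), the cup is seated, and the wrist torque of 0.09 N m matches the spring. The grip is 60 N and steady, so I hand in.

```bash
python3 -c "
from bench import arm;print(arm.job_done())"
```

```text
the job is handed in; nothing more can be done
None
```

I handed the job in with the grey cup home in the mixer, twisted clockwise to the single half-turn mark and held there at about 60 N grip; no verdict came back.

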